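# Tip the bisque bricks and reject the rattler

## Robot

A 6-joint arm with a two-finger parallel gripper is mounted at the origin on the work surface. World frame = base frame: x ahead of the robot, y to its left, z up, the work surface at z = 0. Lengths are in m, angles in rad, forces in N, time in s.
With the tool pointing down it reaches from about 0.375 to 0.9 m from the base axis. Payload 3.1 kg.
Tool frame: the origin (TCP) lies at the very end of the fingers, on their centre line; the grasp point (between the pads) lies 19 mm behind it (manip.pinch_z is the distance from the TCP to the grasp point, in m); z points along the fingers, y is the direction in which the jaws open and shut (so a half turn about z gives the same grasp; the last joint's range is limited). The gripper opens to 85 mm and grips with 20 to 120 N. Pads are 22 mm wide; open, the fingers measure 114 mm over their backs; the gripper's body (76 mm by 85 mm) begins 54 mm behind the grasp point. The pads swing forward as they close: fully open they stand 13 mm farther back than shut.
Start: joints at [-1.373, 0.527, 1.433, -0, 1.181, -0.178], TCP at [0.23, -0.581, 0.231] pointing down, gripper open.
Joint ranges: [-3.08, 3.08], [-0.75, 2.2], [0.22, 2.44], [-1.43, 4.57], [0, 2.65], [-2.85, 2.85]. Speed limits (rad/s): [2.79, 2.79, 3.14, 3.14, 3.14, 3.14].

## Interface

Orientations are given as a unit quaternion [x, y, z, w].
In Python, from station import manip gives the robot as it stands.
- The arm moves only by the tool drive_tool, never from a script. Its argument "increments" is a list of rows, each a list of 7 numbers: the closure in counts, from 0 (fully open) to 255 (shut), then the shift along the tool's x, y, z in cm, then the turn, a rotation vector about the tool's x, y, z in rad. A call has 1 to 20 rows; each row is the pose to reach, as a shift and turn from the pose commanded when the call began, along the tool's axes at that moment; what a row does not reach only later rows make up. A row lasts 1/10 s, in which the tool goes at most 50 mm and 8.59 degrees, less where a joint would pass 70% of its speed; a pose out of reach is approached as far as the arm can. A call with a gripper value outside its range is refused whole. The fingers move at their own pace and stop on an object; "force" is the grip in N (left out, the last holds). Time passes only in rows, so rows that repeat a pose let the fingers close. It gives the time, the measured TCP pose, the force and the opening at its end, in the units of the state.
- manip.sense(): the state, without advancing time (a new reading comes with each control period).
- manip.snapshot(name): name is "scene" or "top" or "wrist"; returns the picture (480x640x3 uint8, red, green, blue); there is no depth.
- manip.camera_model(name): a dict with "mtx" (3x3 intrinsics, pixels), "cam_to_world" (4x4, takes a point from camera to world coordinates). Camera axes: x right, y down, z forward; pixel columns grow to the right and rows downward; lengths in m; the calibration is good to about 2 mm. A picture is of the moment at which its call begins: read the wrist's pose just before it. camera_model takes no time and is no camera call; for the wrist camera it gives the pose at the moment of the call.
- manip.sign_off(): hands the job in, once; it reports no verdict.
The state is a dict: "t": time; "q": joint angles; "qd": joint speeds; "tau": joint torques, N m; "tcp_pos": TCP position; "tool_rot": TCP orientation; "force": force on the tool from outside, world axes, zero at the start; "ft_torque": the same for the moment, N m; "finger_gap": opening from 0.0 (shut) to 1.0 (fully open).
Only numpy, scipy, OpenCV 4.12 (cv2) and the standard library are available. Lean on these libraries where they do the work, as an engineer would, in place of code of your own. Each camera call takes 0.05 s, during which the arm holds its last target. There are 200 camera calls.

## Task

One of the three closed hollow bisque bricks on the tipping stand has a piece loose inside. Tip the bricks by pressing down the steel paddles of their rockers and letting go, until you have the one that stays leaning by itself because its loose piece has slid; then lift that brick off and set it down gently, lying flat, in the wooden reject crate, leaving the other two sitting level on their rockers.

Things in the scene. Friction and masses are not known exactly. Their poses are not given: they have to be found in the camera images.
- brick_a_center (a point): centre of one of three closed hollow-cast bisque bricks, off-white, alike outside, 110 mm long (x) by 48 wide (y) by 46 high (z), 0.5 kg; any of them may be the one with the loose piece. Each starts level, centre 85 mm above the table, in the tray (walls 12 mm up its sides, 2 mm play) of its own rocker on a plywood stand; rockers 115 mm apart, places shuffled. Gripped across its width from above, level or leaning
- brick_b_center (a point): centre of a brick like brick_a. For all three: the rocker's steel press paddle, 36 mm by 44 mm, sticks out on the robot's side; while level, its top's centre is 115 mm from the brick's centre along the brick's -x and 23 mm below it. About 1 N presses it down; it tips about an axis parallel to the brick's y, 35 mm below the brick's centre, to a stop at 15 degrees, the paddle then 29 mm lower
- brick_c_center (a point): centre of a brick like brick_a. For all three: a light spring lifts a released rocker level again within half a second, but if a loose piece in the brick has slid to the low end (half a second held down at the stop is enough) rocker and brick stay leaning at 15 degrees, paddle end down; the tilt of this frame's z shows it. Lifted off, a leaning brick stays about as it leans
- crate_in (a point): centre of the inner floor of the open wooden reject crate, which is fixed, 230 mm (its x) by 190 mm (its y) outside and 35 mm high, walls and floor 6 mm thick; z up. A brick lying flat in it has its centre 23 mm above this point.

How it is judged:
On the way:
1. a brick, still on its rocker, has been tipped and stays leaning with nothing pressing on it (only the one with the loose piece does) (((angle between brick_a_center's own z axis and vertical above 0.2 rad and distance of brick_a_center from where it was at the start of the episode below 0.03 m and contact force between the fingers and anything else below 0.2 N) or (angle between brick_b_center's own z axis and vertical above 0.2 rad and distance of brick_b_center from where it was at the start of the episode below 0.03 m and contact force between the fingers and anything else below 0.2 N) or (angle between brick_c_center's own z axis and vertical above 0.2 rad and distance of brick_c_center from where it was at the start of the episode below 0.03 m and contact force between the fingers and anything else below 0.2 N))), for 0.3 s.
At the end, for the whole second after the job is handed in: One brick lies flat (within 10 degrees), at rest on the crate's floor, its centre within 85 mm (crate's x) and 65 mm (crate's y) of the floor's centre; the other two are within 20 mm of their starts and level within 10 degrees, which the one with the loose piece, once tipped, cannot be (((x of brick_a_center in the frame of crate_in between -0.085 and 0.085 m and y of brick_a_center in the frame of crate_in between -0.065 and 0.065 m and z of brick_a_center in the frame of crate_in below 0.033 m and angle between each of brick_a_center, brick_b_center, brick_c_center's own z axis and vertical below 0.175 rad and linear speed of brick_a below 0.02 m/s and distance of each of brick_b_center, brick_c_center from where it was at the start of the episode below 0.02 m) or (x of brick_b_center in the frame of crate_in between -0.085 and 0.085 m and y of brick_b_center in the frame of crate_in between -0.065 and 0.065 m and z of brick_b_center in the frame of crate_in below 0.033 m and angle between each of brick_b_center, brick_a_center, brick_c_center's own z axis and vertical below 0.175 rad and linear speed of brick_b below 0.02 m/s and distance of each of brick_a_center, brick_c_center from where it was at the start of the episode below 0.02 m) or (x of brick_c_center in the frame of crate_in between -0.085 and 0.085 m and y of brick_c_center in the frame of crate_in between -0.065 and 0.065 m and z of brick_c_center in the frame of crate_in below 0.033 m and angle between each of brick_c_center, brick_a_center, brick_b_center's own z axis and vertical below 0.175 rad and linear speed of brick_c below 0.02 m/s and distance of each of brick_a_center, brick_b_center from where it was at the start of the episode below 0.02 m))); the robot touches nothing.
It fails at once if a brick is dropped into the crate (let go with its centre more than 65 mm above the crate's floor) ((horizontal distance between brick_a_center and crate_in below 0.13 m and z of brick_a_center in the frame of crate_in above 0.065 m and contact force between the fingers and brick_a below 0.05 N) or (horizontal distance between brick_b_center and crate_in below 0.13 m and z of brick_b_center in the frame of crate_in above 0.065 m and contact force between the fingers and brick_b below 0.05 N) or (horizontal distance between brick_c_center and crate_in below 0.13 m and z of brick_c_center in the frame of crate_in above 0.065 m and contact force between the fingers and brick_c below 0.05 N)).
It fails at once if a second brick is taken off its rocker (distance of each of brick_a_center, brick_b_center from where it was at the start of the episode above 0.05 m or distance of each of brick_b_center, brick_c_center from where it was at the start of the episode above 0.05 m or distance of each of brick_a_center, brick_c_center from where it was at the start of the episode above 0.05 m).
It also fails if it takes over 72 s, if anything falls off the work surface, if the arm or the gripper's body presses on something with over 40 N, if the wrist force passes 120 N, or if a joint passes its speed limit or range.

## Working session

There is one attempt and no reset: what is moved stays moved. The work goes in short steps, Python scripts to look and compute and a tool call to move; the robot and the scene stay as the last step left them, time stands still between calls to the robot, and variables do not carry over. Pictures are saved under pics/ and viewed, about 8 in all and at most 12, crops included, and the job is handed in when it is done.

Besides the shell and the picture viewer there is one more tool, called after "Request:" in YAML: its name, and indented under it one key for each argument. drive_tool: Moves the arm, as the interface text tells. Its arguments: {"type":"object","properties":{"increments":{"type":"array","items":{"type":"array","items":{"type":"number"}}},"force":{"type":"number"}},"required":["increments"]}

```bash
mkdir -p pics && python3 - <<'E'
from station import manip
import cv2,numpy as np
for n in("scene","top"):
    cv2.imwrite(f"pics/{n}1.png",manip.snapshot(n)[:,:,::-1])
    c=manip.camera_model(n);print(n,np.round(c["mtx"],1).tolist(),np.round(c["cam_to_world"],4).tolist())
s=manip.sense();print(s["t"],s["tcp_pos"],s["tool_rot"],s["force"],manip.pinch_z)
E
```

```text
scene [[528.5, 0.0, 331.1], [0.0, 528.5, 224.3], [0.0, 0.0, 1.0]] [[0.2485, 0.5591, -0.791, 1.2235], [0.9683, -0.1633, 0.1889, -0.2212], [-0.0235, -0.8129, -0.582, 0.5577], [0.0, 0.0, 0.0, 1.0]]
top [[451.6, 0.0, 321.4], [0.0, 451.6, 234.8], [0.0, 0.0, 1.0]] [[-0.0153, -0.9982, 0.0574, 0.4977], [-0.9998, 0.0145, -0.0134, -0.0309], [0.0126, -0.0575, -0.9983, 0.8625], [0.0, 0.0, 0.0, 1.0]]
0.1 [ 0.2298645  -0.58051084  0.23042336] [ 9.82305655e-01  1.87282245e-01 -1.48114511e-05 -9.79671287e-04] [ 0.34145256  0.21094933 -0.72116732] 0.0187
```

View pics/top1.png

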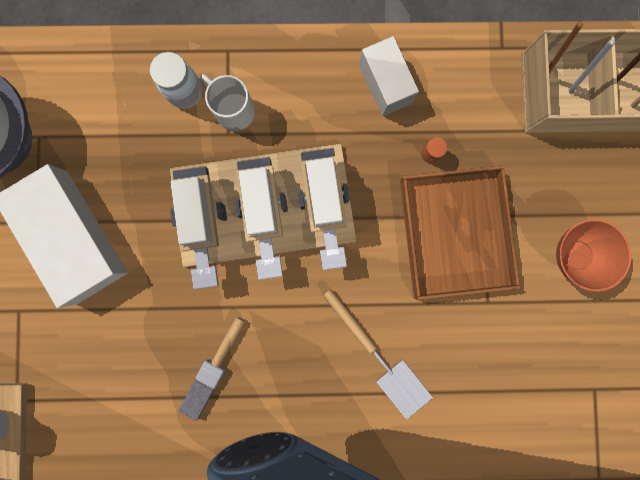

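View pics/scene1.png

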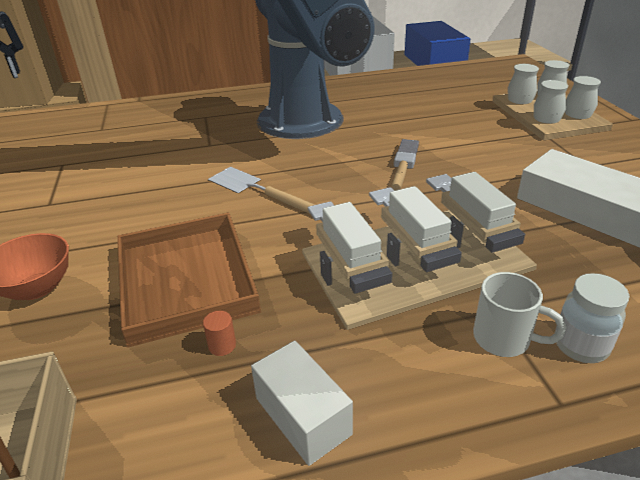

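The top view shows three bricks on the stand, at about (193,211), (257,200) and (323,191). Their paddles are at (204,277), (268,267) and (333,257), and the crate is around (461,234). The scene view agrees with this. I'll enlarge the stand and the crate.

```bash
python3 - <<'E'
import cv2
i=cv2.imread("pics/top1.png")
cv2.imwrite("pics/c1.png",cv2.resize(i[140:300,160:360],None,fx=4,fy=3.75 and 4,interpolation=cv2.INTER_CUBIC)[:600])
E
```

```text
(no output)
```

View pics/c1.png

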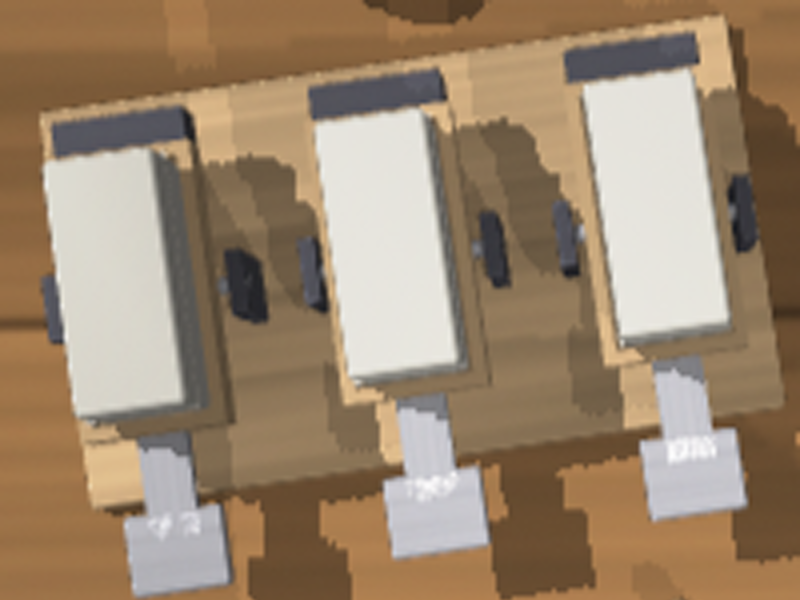

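The crop gives clean corners for each brick's top face and each paddle. I'll project them at their known heights.

```bash
cat > h.py <<'E'
import numpy as np
from station import manip
def ray(n,px,z,c=None):
    c=c or manip.camera_model(n);T=np.array(c["cam_to_world"])
    d=T[:3,:3]@np.linalg.inv(c["mtx"])@[px[0],px[1],1]
    return T[:3,3]+d*(z-T[2,3])/d[2]
def proj(n,p):
    c=manip.camera_model(n);T=np.array(c["cam_to_world"])
    q=T[:3,:3].T@(np.array(p)-T[:3,3]);u=c["mtx"]@q;return u[:2]/u[2]
E
python3 - <<'E'
from h import *
B=dict(L=[(44,163),(152,149),(187,404),(76,418)],M=[(314,121),(424,108),(466,362),(354,378)],R=[(582,82),(692,69),(730,325),(620,341)])
P=dict(L=[(125,517),(219,506),(231,582),(135,596)],M=[(384,480),(478,466),(489,545),(395,558)],R=[(640,440),(736,429),(746,504),(653,520)])
cv=lambda l:[(160+(a-1.5)/4,140+(b-1.5)/4) for a,b in l]
def rep(n,px,z):
    p=np.array([ray("top",q,z) for q in px])[:,:2];c=p.mean(0)
    ax=(p[0]+p[1]-p[2]-p[3])/2;ay=(p[0]+p[3]-p[1]-p[2])/2
    print(n,c.round(4),"len",np.linalg.norm(ax).round(4),np.linalg.norm(ay).round(4),"yaw",np.degrees(np.arctan2(ax[1],ax[0])).round(1),np.degrees(np.arctan2(-ay[0],ay[1])).round(1));return c
for k in B:
    b=rep("brick "+k,cv(B[k]),.108);q=rep("paddle "+k,cv(P[k]),.062);print(np.linalg.norm(b-q))
c=rep("crate",[(403,178),(503,168),(520,289),(415,300)],.035)
s=manip.sense();from scipy.spatial.transform import Rotation as R
print(R.from_quat(s["tool_rot"]).as_matrix().round(4))
for z in (.035,):
  for dx,dy in((.115,.095),(.115,-.095),(-.115,-.095),(-.115,.095)):
    pass
E
```

```text
brick L [0.5852 0.181 ] len 0.1083 0.0459 yaw 7.5 6.6
paddle L [0.472  0.1662] len 0.0344 0.0419 yaw 8.0 6.6
0.11418193016865641
brick M [0.601  0.0662] len 0.1093 0.0468 yaw 8.6 6.7
paddle M [0.4869 0.0522] len 0.0349 0.0418 yaw 7.5 7.3
0.11494563000901872
brick R [ 0.6156 -0.0458] len 0.1103 0.0467 yaw 7.4 6.8
paddle R [ 0.5024 -0.0616] len 0.0346 0.0423 yaw 7.5 7.2
0.11429833995446176
crate [ 0.5444 -0.298 ] len 0.2255 0.191 yaw 4.9 5.0
[[ 9.299e-01  3.679e-01 -4.000e-04]
 [ 3.679e-01 -9.298e-01  1.900e-03]
 [ 3.000e-04 -1.900e-03 -1.000e+00]]
```

Everything measured agrees with the given sizes: the spacings are about 115 mm, the brick-to-paddle distance is 114–115 mm, and the stand's yaw is about 7.4°. I'll move over the right paddle first with the gripper shut.

Request:
drive_tool:
  increments:
    - [255,2,-1.75,0.5,0,0,0.02]
    - [255,6,-5.2,1.5,0,0,0.06]
    - [255,10,-8.7,2.5,0,0,0.1]
    - [255,14,-12.2,3.5,0,0,0.15]
    - [255,18,-15.6,4.5,0,0,0.2]
    - [255,22,-19.1,5.5,0,0,0.248]
    - [255,26,-22.6,6.5,0,0,0.248]
    - [255,30,-26,7.5,0,0,0.248]
    - [255,34,-29.5,8.5,0,0,0.248]
    - [255,38,-33,10,0,0,0.248]
    - [255,41.5,-36,11.5,0,0,0.248]
    - [255,43.5,-37.8,12.5,0,0,0.248]
    - [255,44.2,-38.3,13,0,0,0.248]
    - [255,44.2,-38.3,13,0,0,0.248]
    - [255,44.2,-38.3,13,0,0,0.248]
  force: 40

```text
t: 1.6
tcp_pos: [0.4998, -0.062, 0.101]
tool_rot: [0.998, 0.065, -0.001, -0.0]
force: [-0.7, -0.2, -0.3]
finger_gap: -0.003
```

Request:
drive_tool:
  increments:
    - [255,0,0,1.5,0,0,0]
    - [255,0,0,3,0,0,0]
    - [255,0,0,4,0,0,0]
    - [255,0,0,4.7,0,0,0]
    - [255,0,0,5.4,0,0,0]
    - [255,0,0,6,0,0,0]
    - [255,0,0,6.5,0,0,0]
    - [255,0,0,6.5,0,0,0]

```text
t: 2.4
tcp_pos: [0.5, -0.0623, 0.0359]
tool_rot: [0.998, 0.064, -0.0, -0.0]
force: [-0.2, -0.0, 0.4]
finger_gap: -0.002
```

Request:
drive_tool:
  increments:
    - [255,0,0,0.2,0,0,0]
    - [255,0,0,0.3,0,0,0]
    - [255,0,0,0.4,0,0,0]
    - [255,0,0,0.4,0,0,0]

```text
t: 2.8
tcp_pos: [0.5003, -0.0623, 0.0325]
tool_rot: [0.998, 0.064, 0.0, 0.0]
force: [-0.2, -0.0, 2.5]
finger_gap: 0.002
```

Force is up to 2.5 N, so the paddle is at its stop. I'll hold 0.7 s and release.

Request:
drive_tool:
  increments:
    - [255,0,0,0.05,0,0,0]
    - [255,0,0,0.05,0,0,0]
    - [255,0,0,0.05,0,0,0]
    - [255,0,0,0.05,0,0,0]
    - [255,0,0,0.05,0,0,0]
    - [255,0,0,0.05,0,0,0]
    - [255,0,0,0.05,0,0,0]
    - [255,0,0,-1,0,0,0]
    - [255,0,0,-3,0,0,0]
    - [255,0,0,-5,0,0,0]
    - [255,0,0,-7,0,0,0]
    - [255,0,0,-7,0,0,0]
    - [255,0,0,-7,0,0,0]
    - [255,0,0,-7,0,0,0]

```text
t: 4.2
tcp_pos: [0.4992, -0.0622, 0.1017]
tool_rot: [0.998, 0.064, -0.001, -0.0]
force: [-0.6, -0.8, 0.0]
finger_gap: 0.003
```

```bash
python3 - <<'E'
from h import *
import cv2
a=cv2.imread("pics/scene1.png");b=np.ascontiguousarray(manip.snapshot("scene")[:,:,::-1])
cv2.imwrite("pics/s2.png",cv2.resize(np.hstack([a[150:320,300:540],b[150:320,300:540]]),None,fx=1.66,fy=1.66))
E
```

```text
(no output)
```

View pics/s2.png

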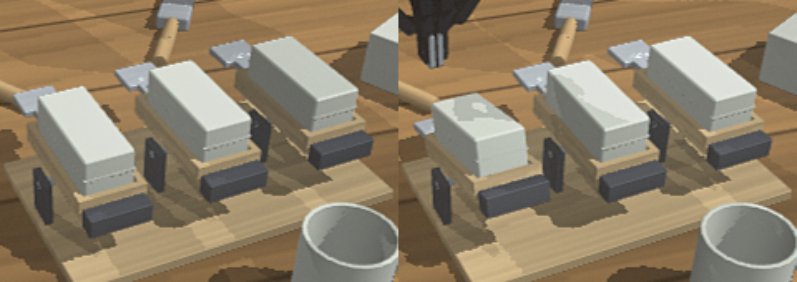

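About 0.6 s after release, the right brick (s2 right half, around (480,135)) still leans toward the paddle while the other two are level. I'll move to a pre-grasp pose tilted to match the brick, then recheck the lean, the alignment and the height of the pivot posts.

Request:
drive_tool:
  increments:
    - [200,0,0,-2,0,0,0]
    - [120,0,0,-5,0,0,0]
    - [45,2,0,-6.2,0,0.08,0]
    - [45,5,-0.05,-6.2,0,0.18,0]
    - [45,7.5,-0.05,-6.2,0,0.262,0]
    - [45,8.3,-0.05,-6.2,0,0.262,0]
    - [45,8.3,-0.05,-6.2,0,0.262,0]
    - [45,8.3,-0.05,-6.2,0,0.262,0]

```text
t: 5.05
tcp_pos: [0.5817, -0.0511, 0.1636]
tool_rot: [0.99, 0.064, 0.129, -0.009]
force: [-0.2, -0.3, 0.5]
finger_gap: 0.827
```

```bash
python3 - <<'E'
from h import *
import cv2
from scipy.spatial.transform import Rotation as R
s=manip.sense();c=manip.camera_model("wrist")
w=manip.snapshot("wrist")[:,:,::-1].copy();b=manip.snapshot("scene")[:,:,::-1]
th=np.radians(7.4);xd=np.array([np.cos(th),np.sin(th),0]);yd=np.array([-xd[1],xd[0],0]);z=np.array([0,0,1])
a=np.radians(15);bx=np.cos(a)*xd+np.sin(a)*z;bz=-np.sin(a)*xd+np.cos(a)*z
C=np.array([.6155,-.0463,.05])+.035*bz
print("C",C.round(4),"tcp",s["tcp_pos"],"gap",s["finger_gap"])
M=R.from_quat(s["tool_rot"]).as_matrix();print("target in tool",(M.T@(C-.006*bz-.004*bx-s["tcp_pos"])).round(4),"rot err",R.from_matrix(M.T@np.c_[bx,-yd,-bz]).as_rotvec().round(4))
T=np.array(c["cam_to_world"])
q=[]
for i,j in((1,1),(1,-1),(-1,-1),(-1,1)):
    p=C+.055*i*bx+.024*j*yd+.023*bz;u=c["mtx"]@(T[:3,:3].T@(p-T[:3,3]));q.append(u[:2]/u[2])
q=np.array(q);print(q.round().tolist());cv2.polylines(w,[q.astype(int)],True,(0,0,255),1)
# post top height
for zz in(.05,.06,.065,.07,.075,.08):print(zz,proj("scene",ray("top",(345.2,185),zz)).round(),proj("scene",ray("top",(345.2,202),zz)).round())
cv2.imwrite("pics/w3.png",np.hstack([cv2.resize(w,(400,300)),cv2.resize(np.ascontiguousarray(b[150:330,290:530]),(400,300))]))
E
```

```text
C [ 0.6065 -0.0475  0.0838] tcp [ 0.58174041 -0.05106122  0.16360343] gap 0.8267617811154004
target in tool [-0.0003 -0.0003  0.0896] rot err [-0.0007  0.0025 -0.    ]
[[267.0, 152.0], [361.0, 152.0], [355.0, 343.0], [273.0, 343.0]]
0.05 [328. 266.] [324. 253.]
0.06 [328. 260.] [324. 247.]
0.065 [328. 257.] [324. 244.]
0.07 [328. 254.] [324. 241.]
0.075 [328. 250.] [324. 239.]
0.08 [328. 247.] [324. 236.]
```

View pics/w3.png

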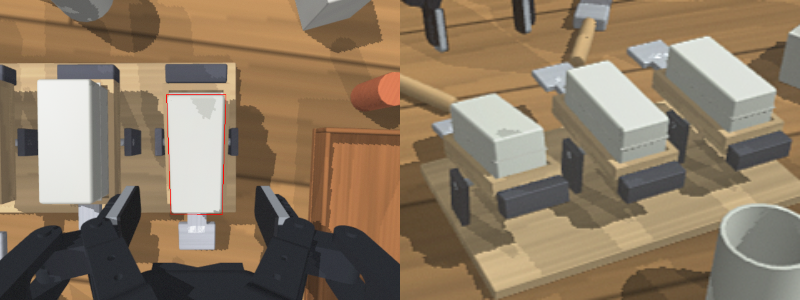

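The predicted outline (red) matches the brick to within a pixel or two. It still leans about 1.5 s after release with nothing touching it, so this is the loose one. The post tops are about 62–70 mm high, so the fingertips clear them. I'll descend along the tool axis and grip.

Request:
drive_tool:
  increments:
    - [45,0,0,1.5,0,0,0]
    - [45,0,0,3.5,0,0,0]
    - [45,0,0,5.5,0,0,0]
    - [45,0,0,7,0,0,0]
    - [45,0,0,8,0,0,0]
    - [45,0,0,8.8,0,0,0]
    - [45,0,0,8.8,0,0,0]
    - [80,0,0,8.8,0,0,0]
    - [110,0,0,8.8,0,0,0]
    - [140,0,0,8.8,0,0,0]
    - [255,0,0,8.8,0,0,0]
    - [255,0,0,8.8,0,0,0]
    - [255,0,0,8.8,0,0,0]
    - [255,0,0,8.8,0,0,0]
    - [255,0,0,8.8,0,0,0]
  force: 60

```text
t: 6.65
tcp_pos: [0.6049, -0.048, 0.0803]
tool_rot: [0.989, 0.064, 0.131, -0.008]
force: [-3.2, 1.7, 5.8]
finger_gap: 0.551
```

The gap is about 47 mm, so the brick is gripped. I'll lift along the tool axis, out of the tray.

Request:
drive_tool:
  increments:
    - [255,0,0,-0.4,0,0,0]
    - [255,0,0,-1,0,0,0]
    - [255,0,0,-1.8,0,0,0]
    - [255,0,0,-2.8,0,0,0]
    - [255,0,0,-4.2,0,0,0]
    - [255,0,0,-6,0,0,0]
    - [255,0,0,-8,0,0,0]
    - [255,0,0,-9,0,0,0]
    - [255,0,0,-9,0,0,0]
    - [255,0,0,-9,0,0,0]

```text
t: 7.65
tcp_pos: [0.5812, -0.0512, 0.1659]
tool_rot: [0.989, 0.064, 0.13, -0.009]
force: [-0.8, 0.7, -4.8]
finger_gap: 0.548
```

Weight reads 4.9 N, so the brick is held. Next I'll carry it over the crate while turning the tool upright.

Request:
drive_tool:
  increments:
    - [255,-0.3,1,0,0,-0.02,0]
    - [255,-1.2,4,0,0,-0.07,0]
    - [255,-2.4,8,0.2,0,-0.13,0]
    - [255,-3.6,12,0.5,0,-0.19,0]
    - [255,-5,16,0.9,0,-0.24,0]
    - [255,-6.2,20,1.3,0,-0.262,0]
    - [255,-7.1,22.8,1.6,0,-0.262,0]
    - [255,-7.5,24,1.7,0,-0.262,0]
    - [255,-7.5,24,1.7,0,-0.262,0]
    - [255,-7.5,24,1.7,0,-0.262,0]
    - [255,-7.5,24,1.7,0,-0.262,0]

```text
t: 8.75
tcp_pos: [0.5451, -0.2962, 0.1303]
tool_rot: [0.998, 0.065, -0.0, -0.001]
force: [-0.1, 0.6, -4.1]
finger_gap: 0.549
```

```bash
python3 - <<'E'
from h import *
import cv2
b=manip.snapshot("scene")[:,:,::-1]
cv2.imwrite("pics/s4.png",cv2.resize(np.ascontiguousarray(b[90:350,90:540]),None,fx=1.7,fy=1.7))
E
```

```text
(no output)
```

View pics/s4.png

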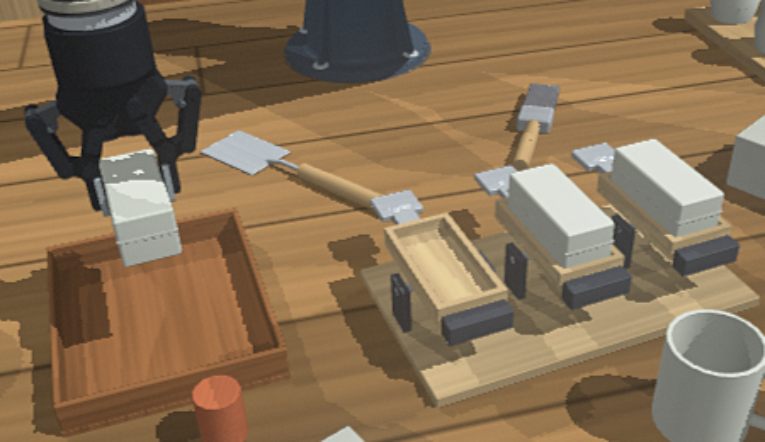

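The brick hangs level above the crate at about (140,205). The other two still sit level and the emptied rocker has come back up. I'll lower it.

Request:
drive_tool:
  increments:
    - [255,0,0,1,0,0,0]
    - [255,0,0,3,0,0,0]
    - [255,0,0,5,0,0,0]
    - [255,0,0,7,0,0,0]
    - [255,0,0,8.2,0,0,0]
    - [255,0,0,8.9,0,0,0]
    - [255,0,0,9.2,0,0,0]
    - [255,0,0,9.4,0,0,0]
    - [255,0,0,9.4,0,0,0]

```text
t: 9.7
tcp_pos: [0.5455, -0.2983, 0.0369]
tool_rot: [0.998, 0.064, 0.0, 0.0]
force: [0.1, 0.3, -3.7]
finger_gap: 0.548
```

Request:
drive_tool:
  increments:
    - [255,0,0,0.1,0,0,0]
    - [255,0,0,0.2,0,0,0]
    - [255,0,0,0.3,0,0,0]
    - [255,0,0,0.35,0,0,0]
    - [255,0,0,0.35,0,0,0]

```text
t: 10.2
tcp_pos: [0.5451, -0.298, 0.0329]
tool_rot: [0.998, 0.064, -0.0, -0.0]
force: [-0.1, -0.4, -4.9]
finger_gap: 0.549
```

No contact yet, so I'll go on in small steps.

Request:
drive_tool:
  increments:
    - [255,0,0,0.1,0,0,0]
    - [255,0,0,0.15,0,0,0]
    - [255,0,0,0.2,0,0,0]
    - [255,0,0,0.2,0,0,0]

```text
t: 10.6
tcp_pos: [0.5451, -0.298, 0.0308]
tool_rot: [0.998, 0.064, -0.0, -0.0]
force: [-0.3, 0.2, -4.9]
finger_gap: 0.551
```

Request:
drive_tool:
  increments:
    - [255,0,0,0.1,0,0,0]
    - [255,0,0,0.2,0,0,0]
    - [255,0,0,0.25,0,0,0]
    - [255,0,0,0.25,0,0,0]

```text
t: 11.0
tcp_pos: [0.5451, -0.298, 0.0283]
tool_rot: [0.998, 0.064, -0.0, -0.0]
force: [-0.2, 0.4, -3.5]
finger_gap: 0.553
```

Request:
drive_tool:
  increments:
    - [255,0,0,0.05,0,0,0]
    - [255,0,0,0.1,0,0,0]
    - [255,0,0,0.1,0,0,0]

```text
t: 11.3
tcp_pos: [0.5451, -0.298, 0.0273]
tool_rot: [0.998, 0.064, -0.0, -0.0]
force: [0.1, 0.3, -5.2]
finger_gap: 0.548
```

Request:
drive_tool:
  increments:
    - [255,0,0,0.1,0,0,0]
    - [255,0,0,0.2,0,0,0]
    - [255,0,0,0.2,0,0,0]
    - [255,0,0,0.2,0,0,0]

```text
t: 11.7
tcp_pos: [0.5455, -0.298, 0.0265]
tool_rot: [0.998, 0.064, 0.0, 0.0]
force: [0.2, 2.1, 6.1]
finger_gap: 0.549
```

```bash
python3 - <<'E'
from h import *
import cv2
b=manip.snapshot("scene")[:,:,::-1]
print(manip.sense()["force"])
cv2.imwrite("pics/s5.png",cv2.resize(np.ascontiguousarray(b[170:350,90:290]),None,fx=3.3,fy=3.3))
E
```

```text
[-0.73420258  1.47579141  5.7464038 ]
```

View pics/s5.png

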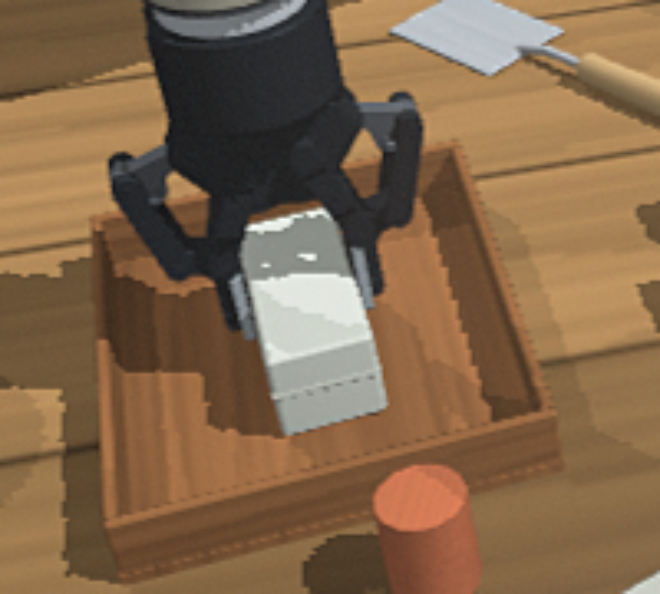

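Contact with the floor: the force went from -5 to +6 N, and the brick sits flat near the crate's centre. I'll ease up slightly, open slowly and retreat.

Request:
drive_tool:
  increments:
    - [255,0,0,-0.05,0,0,0]
    - [255,0,0,-0.1,0,0,0]
    - [110,0,0,-0.1,0,0,0]
    - [95,0,0,-0.1,0,0,0]
    - [75,0,0,-0.1,0,0,0]
    - [45,0,0,-0.1,0,0,0]
    - [20,0,0,-0.1,0,0,0]
    - [20,0,0,-0.1,0,0,0]
    - [20,0,0,-1,0,0,0]
    - [20,0,0,-3,0,0,0]
    - [20,0,0,-6,0,0,0]
    - [20,0,0,-10,0,0,0]
    - [20,0,0,-14,0,0,0]
    - [20,-3,0,-17,0,0,0]
    - [20,-7,3,-18,0,0,0]
    - [20,-10,7,-18,0,0,0]
    - [20,-12,11,-18,0,0,0]
    - [20,-13,14,-18,0,0,0]
    - [20,-13,14,-18,0,0,0]
    - [20,-13,14,-18,0,0,0]

```text
t: 13.75
tcp_pos: [0.4337, -0.4538, 0.2057]
tool_rot: [0.998, 0.064, 0.0, -0.0]
force: [-0.2, -0.2, -1.1]
finger_gap: 0.92
```

```bash
python3 - <<'E'
from h import *
import cv2
for n in("scene","top"): cv2.imwrite(f"pics/{n}6.png",manip.snapshot(n)[:,:,::-1])
a=cv2.imread("pics/scene6.png")[140:370,80:560];b=cv2.imread("pics/top6.png")[130:310,160:536]
cv2.imwrite("pics/f6.png",np.vstack([cv2.resize(a,(700,335)),cv2.resize(b,(550,263)).copy() if 0 else cv2.copyMakeBorder(cv2.resize(b,(550,263)),0,0,0,150,0)]))
E
```

```text
(no output)
```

View pics/f6.png

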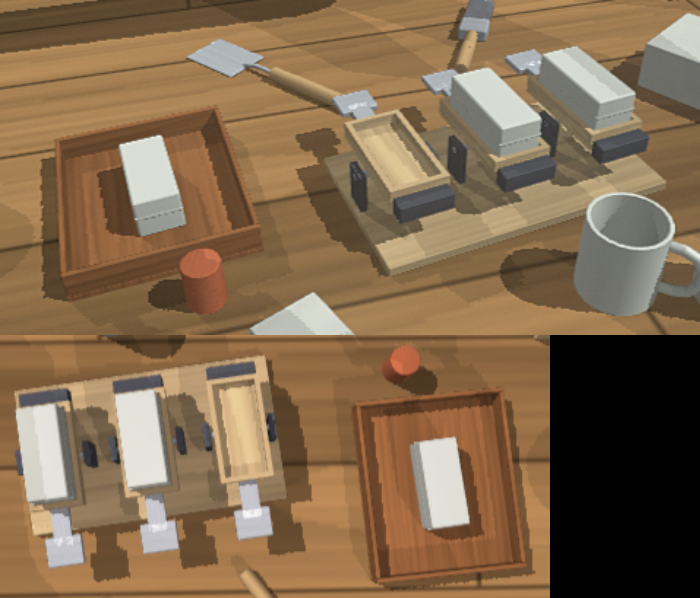

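The brick lies flat near the crate's centre, the other two are level and in place, and the arm is clear of everything. I'll hand it in.

```bash
python3 -c "
from station import manip
print(manip.sign_off())"
```

```text
the job is handed in; nothing more can be done
None
```

The brick with the loose piece is lying flat in the reject crate, and I handed the job in at about 14 s of the 72 s allowed.

- **Finding it:** I pressed the right-hand paddle to its stop, held it there for over half a second and let go. About 1.5 s later that brick was still leaning with nothing touching it. Its outline matched the predicted 15° lean to within a pixel or two. The other two bricks never needed tipping.
- **Moving it:** I gripped it along its own lean and lifted it off; the weight read about 4.9 N. I turned it level, lowered it until it touched the crate floor and released it there.
- **Last checks:** In the final pictures the brick lies flat near the crate's centre. The other two sit level on their rockers, and the gripper is clear of everything.
- **One disagreement:** The brick met the floor with the tool about 6–7 mm lower than I had calculated. It probably sat a little higher in the grip than I assumed. I took it down in steps of 1–2.5 mm until the force showed about 11 N of contact, then eased off before opening.

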